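Clamp a ground roller in the V-fixture

ROBOT

A 6-joint arm with a two-finger parallel gripper is mounted at the origin on a cart in front of the work surface, level with it; the furniture and walls round the work are solid. World frame = base frame: x ahead of the robot, y to its left, z up, the work surface at z = 0. Lengths are in m, angles in rad, forces in N, time in s.
With the tool pointing down it reaches from about 0.375 to 0.925 m from the base axis. Payload 5.7 kg.
Tool frame: the origin (TCP) lies midway between the tips of the shut fingers; the grasp point (between the pads) lies 19 mm behind it; z points along the fingers, x is the direction in which the jaws open and shut, and the axes are right-handed (so a half turn about z gives the same grasp; the last joint's range is limited). The gripper opens to 88 mm and grips with 3 to 60 N. Pads are 20 mm wide; open, the fingers measure 115 mm over their backs; the gripper's body (75 mm by 178 mm) begins 61 mm behind the grasp point.
Start: joints at [-1.444, 0.359, 1.51, -0, 1.272, -0.115], TCP at [0.144, -0.583, 0.223] pointing down, gripper open.
Joint ranges: [-2.97, 2.97], [-1.01, 2.36], [0.21, 2.38], [-0.96, 4.11], [0.2, 2.71], [-2.98, 2.98]. Speed limits (rad/s): [2.39, 2.39, 3.14, 3.14, 3.14, 3.14].

INTERFACE

Orientations are given as a unit quaternion [x, y, z, w].
In Python, from bench import move_ptp, servo_line, goto_joints, move_gripper, sleep, inverse_kinematics, capture, PlanningError, close_job, spot_in, silhouettes, current_clock, current_joint_pos, current_qvel, current_joint_torque, current_position, current_orientation, current_force, current_torque, current_finger_gap gives the robot as it stands. Calls block until the motion is done:
- move_ptp(position, orientation): joint-space move of the TCP to a pose.
- servo_line(position, orientation=None, rate=0.15, contact_N=None): straight line of the TCP; orientation=None keeps the orientation; rate is the mean speed in m/s. With contact_N (N) it stops when the force on the tool has changed by that much, and returns True; else False.
- goto_joints(angles): joint-space move.
- move_gripper(opening): finger opening in m; the grip force is fixed at half the most; returns when the fingers have stopped.
- sleep(seconds).
- inverse_kinematics(position, orientation): joint angles nearest the present ones, or None.
- capture(name): name is "scene" or "top"; returns a dict with "image" (400x640x3 uint8, blue, green, red), "range_z" (400x640 float32, m along the optical axis (not along the pixel's ray), 0 where there is no reading), "intrinsics" (3x3 intrinsics, pixels), "k1" (the pictures are not rectified: a ray, as slopes to the right and down, at radius r is drawn at 1 + k1 r^2 times it, then the intrinsics apply), "R" (3x3) and "t" (3): a world point X has camera coordinates R X + t. Camera axes: x right, y down, z forward; pixel columns grow to the right and rows downward; lengths in m; the calibration is good to about 2 mm. A picture is of the moment at which its call begins.
A pose or a line that the arm cannot do raises PlanningError and nothing moves.
- close_job(): hands the job in, once; it reports no verdict.
Trained networks look in the newest picture that a camera, given by its name, has taken for a name from the list of things; names that differ only in an ending like _2 or _b are one class to them, and where a whole thing is asked for, a point or a joint stands for the part that bears it (a point fixed in the world has none). Each returns a list of dicts, best first, with "conf" (0 to 1); they miss things now and then, are a little off and sometimes report something else, mostly with a low value. They report only what shows in the picture. A call takes as long as a camera call. They do not tell look-alikes from the thing itself.
- spot_in(camera, query): "xy" ([column, row] in pixels, amid what is visible of it).
- silhouettes(camera, query): "region" (400x640 bool, what is visible of it) and "xy" ([column, row] in pixels, amid what is visible of it).
Readings, each from a call of its own:
- current_clock(): time.
- current_joint_pos(): joint angles.
- current_qvel(): joint speeds.
- current_joint_torque(): joint torques, N m.
- current_position(): TCP position.
- current_orientation(): TCP orientation.
- current_force(): force on the tool from outside, world axes, zero at the start.
- current_torque(): the same for the moment, N m.
- current_finger_gap(): finger opening in m.
Only numpy, scipy, OpenCV 4.12 (cv2) and the standard library are available. Lean on these libraries where they do the work, as an engineer would, in place of code of your own. Each camera call takes 0.05 s, during which the arm holds its last target.

TASK

Set the bright steel roller up in the V-fixture ready for reaming: slide the clamp jaw back, stand the roller upright on the bed between the jaw and the V, then push the jaw up by its black post until its pad has slid the roller home against both V faces and clamps it there with about 8 N, and let go. Do it by feel, as the pad's spindle is locked wherever the last job left it: more than about 20 N on the roller bruises its ground surface. Leave the black roller, the oil bottle and the tape measure where they are.

Things in the scene. Friction and masses are not known exactly. Their poses are not given: they have to be found in the camera images.
- roller_b: bright steel roller, a plain cylinder with a small bore in its top, 33 mm in diameter and 38 mm long, 0.22 kg, standing upright on the bench; origin at the centre of its underside, z along its axis
- roller_a: black roller of the same size, standing near the bright one; not wanted, leave it; origin at the centre of its underside
- v_fixture: the V-fixture's grey base plate, 210 x 100 x 12 mm, with a bright bed strip on top, screwed to the bench; origin at the centre of its underside; x points along the jaw's slide towards the V (away from the jaw), y to the left across the slide, z up. The bed (plate top) is 12 mm over the bench; the V stands at the +x end, the sliding jaw on the -x side
- v_seat (a point): point on the bed, 45 mm ahead (+x) of the plate's centre, on the axis that a 33 mm roller has when it is home against both V faces; axes as v_fixture. The V opens towards -x, 90 degrees between its faces; its two cheeks begin at x = -9.5 mm (mouth 65 mm wide) and rise 24 mm over the bed, so a standing roller stands 14 mm proud of them
- v_left: left (+y) dark steel cheek of the V; origin at v_seat, same axes; spans x -9.5 to +43, y +1.5 to +37.5 mm; its V face touches a home roller 11.7 mm ahead and 11.7 mm left of the origin. Oiled, so a roller slides along it. The jaw's brass pad face stands 12 to 26 mm ahead of the blue block, as the last user locked its spindle, so the jaw stops at 0.012 to 0.026 on a home roller: found by feel
- v_right: right (-y) dark steel cheek of the V, mirror image of the left; origin at v_seat
- clamp_jaw (a joint): blue sliding clamp jaw: metres that it is drawn back (towards -x), 0 to 0.080; starts nearly shut, below 0.011; at 0.060 there is room for the roller whatever the pad's setting. The front of its blue block lies 16.5 mm plus this value behind (-x of) v_seat. A drag brake holds it where it is left: sliding it takes 8 N either way, and let go it keeps up to 8 N of clamping force
- jaw_post (a point): grip point on the axis of the jaw's upright black post: post 17 mm in diameter, free from 26.5 to 67.5 mm over the bed (26 mm wide steel washer under it, on the blue block, 44 x 44 mm, top 22.5 mm over the bed). This point lies 47.5 mm over the bed, 22 mm behind the block's front. A brass pad, 21 mm wide, on a spindle ahead of the block presses the roller
- oil_bottle: green oil bottle with yellow spout, 45 mm in diameter, 150 mm tall, standing right of the fixture; origin at the centre of its underside; leave it
- tape_measure: yellow tape measure 60 x 70 x 36 mm, lying on the bench's front left; origin at the centre of its underside; leave it
Not all that is in view belongs to the job. Leave any blue look-alike of the roller_b alone.

How it is judged:
By the outcome, as a careful person would: the job done as asked, in the order asked, and still so for the second after the job is handed in, with the robot touching nothing.
It also fails if it takes over 72 s, if anything falls off the work surface, if the arm or the gripper's body presses on something with over 40 N, if the wrist force passes 120 N, or if a joint passes its speed limit or range.

## Working session

There is one attempt and no reset: what is moved stays moved. The work goes in short steps, each a Python script; the robot and the scene stay as the last script left them, time stands still between calls to the robot, and variables do not carry over. Pictures are saved under pics/ and viewed, and the job is handed in when it is done.

```bash
ls; mkdir -p pics
python3 - <<'E'
from bench import *
import cv2,pickle
for n in ["scene","top"]:
    c=capture(n); cv2.imwrite(f"pics/{n}0.png",c["image"]); pickle.dump(c,open(f"{n}0.pkl","wb"))
    print(n,c["intrinsics"],c["k1"],c["R"],c["t"])
    for q in ["roller_b","v_fixture","clamp_jaw","v_left","v_right","jaw_post","oil_bottle","tape_measure"]:
        print(q,[(d["conf"],d["xy"]) for d in spot_in(n,q)])
print(current_clock(),current_force(),current_orientation(),current_finger_gap())
E
```

```text
pics
scene [[405.53716168   0.         322.90080745]
 [  0.         405.53716168 200.74764692]
 [  0.           0.           1.        ]] -0.07838635147018339 [[-0.76957336 -0.63845123  0.01169907]
 [-0.35993004  0.41857184 -0.83381532]
 [ 0.52745352 -0.6458929  -0.55191952]] [0.3976418  0.22569859 0.6400851 ]
roller_b [(0.94, [281.9, 246.1]), (0.76, [225.6, 275.0]), (0.66, [249.3, 309.7])]
v_fixture [(0.93, [323.8, 223.6])]
clamp_jaw [(0.61, [320.7, 215.8])]
v_left [(0.54, [294.9, 204.8])]
v_right [(0.69, [308.4, 196.2])]
jaw_post [(0.87, [321.7, 215.7])]
oil_bottle [(0.77, [384.0, 162.5])]
tape_measure [(0.92, [312.6, 289.0])]
top [[457.14690763   0.         321.41201188]
 [  0.         457.14690763 201.84138135]
 [  0.           0.           1.        ]] -0.027739024800122313 [[-3.77875515e-04 -9.99965131e-01 -8.34235096e-03]
 [-9.97283254e-01  9.91343300e-04 -7.36554734e-02]
 [ 7.36611752e-02  8.29185431e-03 -9.97248854e-01]] [0.03061026 0.50701073 1.21061535]
roller_b [(0.68, [223.2, 231.9]), (0.66, [233.3, 193.2]), (0.43, [277.3, 200.9])]
v_fixture [(0.82, [326.2, 207.4])]
clamp_jaw [(0.74, [326.6, 202.6])]
v_left [(0.62, [324.0, 177.1])]
v_right [(0.47, [338.7, 177.7])]
jaw_post [(0.86, [326.1, 202.1])]
oil_bottle [(0.79, [419.7, 202.4])]
tape_measure [(0.97, [261.1, 248.0])]
0.9 [-0.11488817 -0.16934687 -0.04539602] [ 7.87213816e-01 -6.16680149e-01 -1.75922717e-05 -2.86785633e-05] 0.0874999584270693
```

View pics/scene0.png

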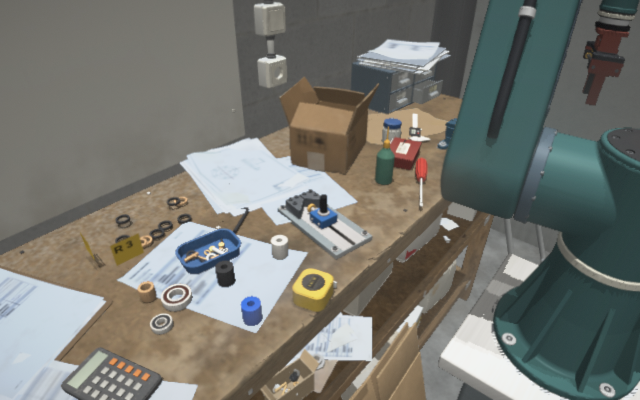

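View pics/top0.png

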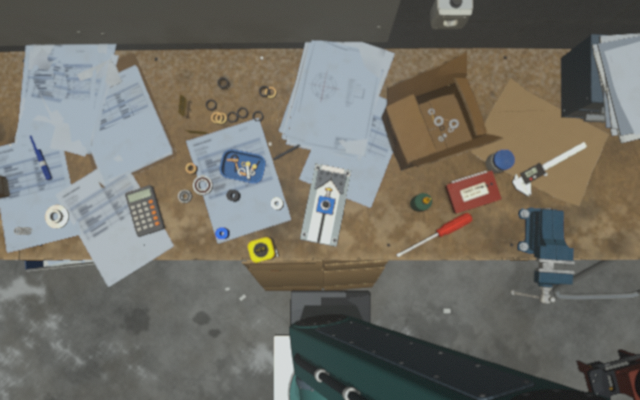

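Run:
```python
import cv2
t=cv2.imread("pics/top0.png")[150:280,200:360]; cv2.imwrite("pics/tc.png",cv2.resize(t,None,fx=4.8,fy=4.5,interpolation=cv2.INTER_CUBIC))
t=cv2.imread("pics/scene0.png")[170:340,190:410]; cv2.imwrite("pics/sc.png",cv2.resize(t,None,fx=3.5,fy=3.5,interpolation=cv2.INTER_CUBIC))
```

```text
(no output)
```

View pics/tc.png

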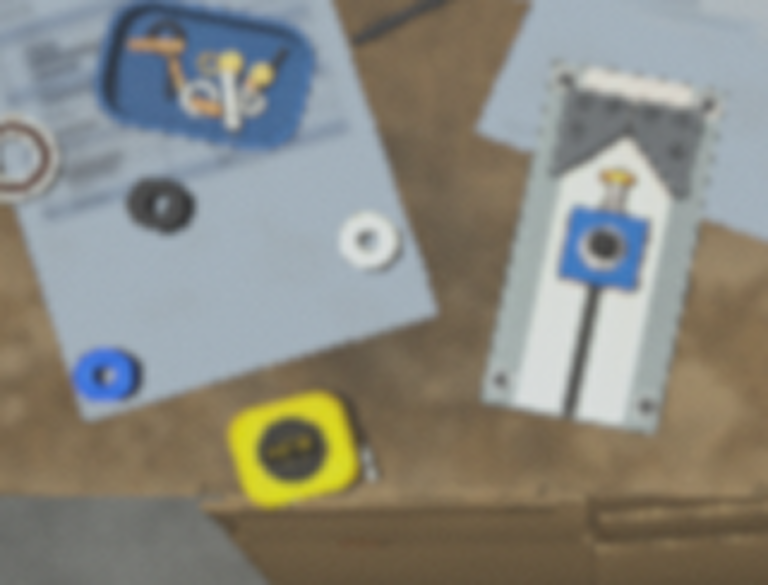

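View pics/sc.png

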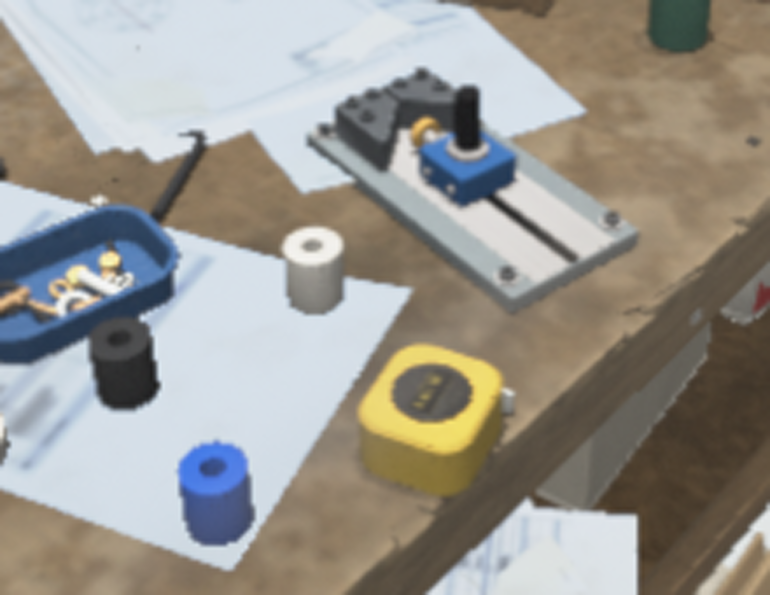

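Bright roller_b is at scene (282,246) and top (277,201). The look-alikes are the black roller_a at scene (225,275), top (233,194) and the blue one at scene (250,310), top (223,232). The enlarged crop confirms the white/steel one next to the fixture is the one I want. The V is at the far end of the fixture with the jaw nearly shut. Next I'll fit poses by silhouette.

```bash
cat > fit.py <<'E'
import numpy as np,cv2
from scipy.optimize import minimize
def proj(c,X):
    p=np.asarray(X)@c["R"].T+c["t"]; s=p[:,:2]/p[:,2:]; r2=(s**2).sum(1,keepdims=True)
    s=s*(1+c["k1"]*r2); K=c["intrinsics"]; return s@K[:2,:2].T+K[:2,2]
def unproj(c,uv,z):   # pixel -> world on plane z
    K=c["intrinsics"]; d=(np.asarray(uv,float)-K[:2,2])/np.diag(K)[:2]; s=d.copy()
    for _ in range(20): s=d/(1+c["k1"]*(s**2).sum())
    ray=c["R"].T@np.r_[s,1]; o=-c["R"].T@c["t"]; return o+ray*(z-o[2])/ray[2]
S=8
def mask(c,parts):
    m=np.zeros((400*4,640*4),np.uint8)
    for P in parts:
        uv=proj(c,P); h=cv2.convexHull(((uv+.5)*4-.5).astype(np.float32))
        cv2.fillConvexPoly(m,np.round(h*16).astype(np.int32),255,shift=4)
    return cv2.resize(m,(640,400),interpolation=cv2.INTER_AREA)/255.
def cyl(x,y,z0,z1,r):
    a=np.linspace(0,2*np.pi,40,endpoint=False)
    return np.array([[x+r*np.cos(t),y+r*np.sin(t),z] for z in(z0,z1) for t in a])
def box(x0,x1,y0,y1,z0,z1): return np.array([[x,y,z] for x in(x0,x1) for y in(y0,y1) for z in(z0,z1)])
def fixture(x,y,th,j):
    f=.045-.0165-j
    parts=[box(-.105,.105,-.05,.05,0,.012),box(.0355,.088,.0015,.0375,.012,.036),box(.0355,.088,-.0375,-.0015,.012,.036),
      box(f-.044,f,-.022,.022,.012,.0345),cyl(f-.022,0,.0345,.0795,.0085)]
    R=np.array([[np.cos(th),-np.sin(th),0],[np.sin(th),np.cos(th),0],[0,0,1]])
    return [p@R.T+[x,y,0] for p in parts]
def fit(cs,ms,parts,x0,step):
    f=lambda v:sum(np.abs(mask(c,parts(v*step+x0))-m).sum() for c,m in zip(cs,ms))
    n=len(x0); r=minimize(f,np.zeros(n),method="Nelder-Mead",options=dict(initial_simplex=np.vstack([np.zeros(n),np.eye(n)]),maxfev=250))
    return r.x*step+x0,r.fun,sum(m.sum() for m in ms)
E
cat > m.py <<'E'
from bench import *
from fit import *
import pickle
C=[];B=[];F=[]
for n,px in(("scene",(282,246)),("top",(277,201))):
    c=capture(n);C.append(c)
    b=silhouettes(n,"roller_b"); b=min(b,key=lambda d:np.hypot(*(np.array(d["xy"])-px))); B.append(b["region"].astype(float))
    F.append(silhouettes(n,"v_fixture")[0]["region"].astype(float))
pickle.dump((C,B,F),open("meas.pkl","wb"))
x0=np.r_[unproj(C[1],(277,201),.03)[:2]]; f0=np.r_[unproj(C[1],(326,207),.012)[:2],0,.005]
print(x0,f0)
for S in([0,1],[0],[1]):
    cs=[C[i] for i in S]
    print(S,fit(cs,[B[i] for i in S],lambda v:[cyl(v[0],v[1],0,.038,.0165)],x0,np.array([.005,.005])))
    print(fit(cs,[F[i] for i in S],lambda v:fixture(*v),np.r_[f0[:2],-.17,.005],np.array([.01,.01,.1,.003])))
# depth on roller top
for c,b in zip(C,B):
    v,u=np.nonzero(b>0); z=c["range_z"][v,u]; K=c["intrinsics"]; ok=z>0
    d=(np.c_[u,v]-K[:2,2])/np.diag(K)[:2]; s=d/(1+c["k1"]*(d**2).sum(1,keepdims=True))
    P=((np.c_[s,np.ones(len(s))]*z[:,None])[ok]-c["t"])@c["R"]
    T=P[P[:,2]>.034]; print(len(P),len(T),T.mean(0) if len(T) else 0, P[:,2].max())
print(current_clock())
E
python3 m.py
```

```text
[0.50857501 0.14866857] [0.49354747 0.01792805 0.         0.005     ]
[0, 1] (array([0.50410484, 0.14920453]), np.float64(87.92549019607844), np.float64(455.0))
(array([ 0.50450443,  0.01873484, -0.18693402,  0.00342758]), np.float64(3094.043137254902), np.float64(3084.0))
[0] (array([0.50557208, 0.14945959]), np.float64(67.51764705882351), np.float64(330.0))
(array([ 0.63388405, -0.06071002, -0.76365593,  0.01674379]), np.float64(1900.8235294117646), np.float64(294.0))
[1] (array([0.50345995, 0.14855123]), np.float64(18.690196078431374), np.float64(125.0))
(array([ 0.5026969 ,  0.0190899 , -0.18912812,  0.00622518]), np.float64(115.00392156862745), np.float64(2790.0))
330 135 [0.50174776 0.15294298 0.03808159] 0.04042360407956067
125 98 [0.50341872 0.14842032 0.03871637] 0.04378334266035215
1.2
```

```bash
cat > ov.py <<'E'
from fit import *
import pickle,sys
C,B,F=pickle.load(open("meas.pkl","rb"))
def ov(c,parts,roi,name,k=4):
    u0,v0,u1,v1=roi; im=cv2.resize(c["image"][v0:v1,u0:u1],None,fx=k,fy=k,interpolation=cv2.INTER_CUBIC)
    for P in parts:
        h=cv2.convexHull(proj(c,P).astype(np.float32))[:,0]; cv2.polylines(im,[np.int32((h-[u0,v0]+.5)*k)],True,(0,0,255),1)
    cv2.imwrite(name,im)
if __name__=="__main__":
    P=fixture(.5027,.0191,-.189,.0062)+[cyl(.504,.149,0,.038,.0165)]
    ov(C[0],P,(255,180,385,270),"pics/o_s.png",6); ov(C[1],P,(255,155,365,255),"pics/o_t.png",6)
E
python3 ov.py
```

```text
(no output)
```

View pics/o_s.png

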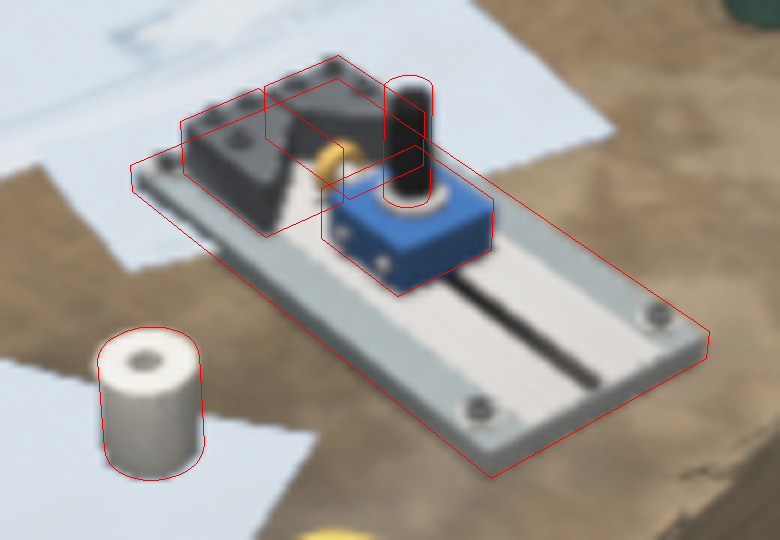

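View pics/o_t.png

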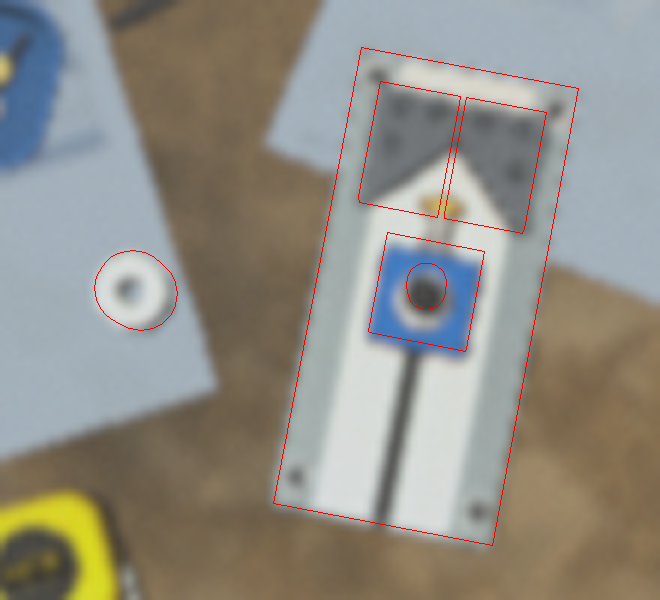

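Both overlays agree with the edges: roller at about (0.504, 0.149), fixture at (0.5027, 0.0191) with yaw -0.189, and the jaw at about 0.009. I'll now draw the jaw back with the shut fingers in front of the post.

```bash
cat > h.py <<'E'
from bench import *
import numpy as np
FX,FY,TH=.5027,.0191,-.189
def W(x,y,zb): # fixture frame, z over bed
    return [FX+x*np.cos(TH)-y*np.sin(TH),FY+x*np.sin(TH)+y*np.cos(TH),zb+.012]
def Q(phi): return [np.cos(phi/2),np.sin(phi/2),0,0]
def fx(p=None):
    p=np.array(current_position() if p is None else p)-[FX,FY,.012]
    return np.array([p[0]*np.cos(TH)+p[1]*np.sin(TH),-p[0]*np.sin(TH)+p[1]*np.cos(TH),p[2]])
def ff():
    f=np.array(current_force()); return np.array([f[0]*np.cos(TH)+f[1]*np.sin(TH),-f[0]*np.sin(TH)+f[1]*np.cos(TH),f[2]])
QF=Q(TH-np.pi/2)
E
python3 - <<'E'
from h import *
for q in (QF,Q(TH+np.pi/2)):
    for p in (W(.03,0,.2),W(.03,0,.033),W(-.1,0,.033),W(.015,0,.01),[.504,.149,.01]): print(inverse_kinematics(p,q))
move_ptp(W(.03,0,.2),QF); print(current_clock(),fx())
move_gripper(0.0); servo_line(W(.030,0,.036),rate=.15); print(current_clock(),fx(),ff(),current_finger_gap())
print(servo_line(W(.0,0,.036),rate=.03,contact_N=4)); print(current_clock(),fx(),ff())
E
```

```text
[-1.04499216e-01  2.72388751e-01  1.66929261e+00 -4.44089210e-16
  1.19991129e+00  1.65529711e+00]
[-1.04499216e-01  4.92165933e-01  1.83309560e+00 -4.44089210e-16
  8.16331116e-01  1.65529711e+00]
[-7.70258095e-02  3.68961566e-01  2.10590108e+00 -4.44089210e-16
  6.66730003e-01  1.68277052e+00]
[-1.02031363e-01  5.15874981e-01  1.88036680e+00 -4.44089210e-16
  7.45350875e-01  1.65776496e+00]
[ 1.55971504e-01  5.43483379e-01  1.86944289e+00 -4.44089210e-16
  7.28666382e-01  1.91576783e+00]
[-1.04499216e-01  2.72388751e-01  1.66929261e+00 -4.44089210e-16
  1.19991129e+00 -1.48629554e+00]
[-1.04499216e-01  4.92165933e-01  1.83309560e+00 -4.44089210e-16
  8.16331116e-01 -1.48629554e+00]
[-7.70258095e-02  3.68961566e-01  2.10590108e+00 -4.44089210e-16
  6.66730003e-01 -1.45882214e+00]
[-1.02031363e-01  5.15874981e-01  1.88036680e+00 -4.44089210e-16
  7.45350875e-01 -1.48382769e+00]
[ 1.55971504e-01  5.43483379e-01  1.86944289e+00 -4.44089210e-16
  7.28666382e-01 -1.22582482e+00]
3.725 [ 0.03027677 -0.00064015  0.20002228]
6.3083 [3.07120975e-02 4.44836069e-05 3.66983118e-02] [-0.30870841  0.26795971 -0.12908046] 0.0003223528127716265
True
6.9167 [1.48139932e-02 1.99198707e-05 3.60949469e-02] [-0.08257304  0.88435468 -0.18383617]
```

Run:
```python
from h import *
print(ff())
print(servo_line(W(.0,0,.036),rate=.05,contact_N=30)); print(fx(),ff())
print(servo_line(W(-.0405,0,.036),rate=.06,contact_N=30)); print(fx(),ff()); sleep(.1); print(ff(),current_clock())
servo_line(W(-.032,0,.036),rate=.08); servo_line(W(-.032,0,.12),rate=.2)
print(current_clock())
c=capture("top"); import cv2
from fit import *; from ov import ov
s=capture("scene")
for j in [.063]:
    P=fixture(FX,FY,TH,j)
    ov(s,P,(255,180,385,270),"pics/p_s.png",6); ov(c,P,(255,155,365,255),"pics/p_t.png",6)
```

```text
[-0.08257304  0.88435468 -0.18383617]
False
[0.00200781 0.00023425 0.03633409] [ 5.36106827  0.45976403 -1.13021381]
False
[-0.03830918  0.00056573  0.03635788] [ 4.66709458  3.96517546 -2.4854794 ]
[ 5.44613914  2.81105255 -1.99479326] 8.2917
9.1167
```

View pics/p_s.png

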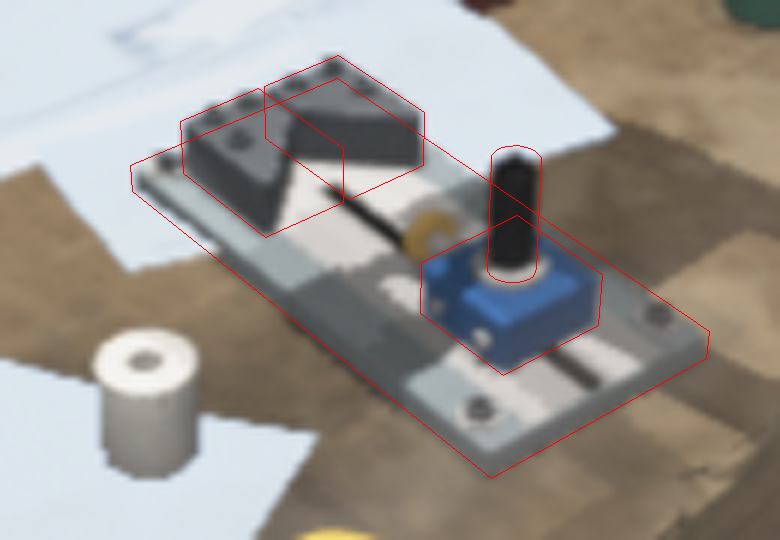

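View pics/p_t.png

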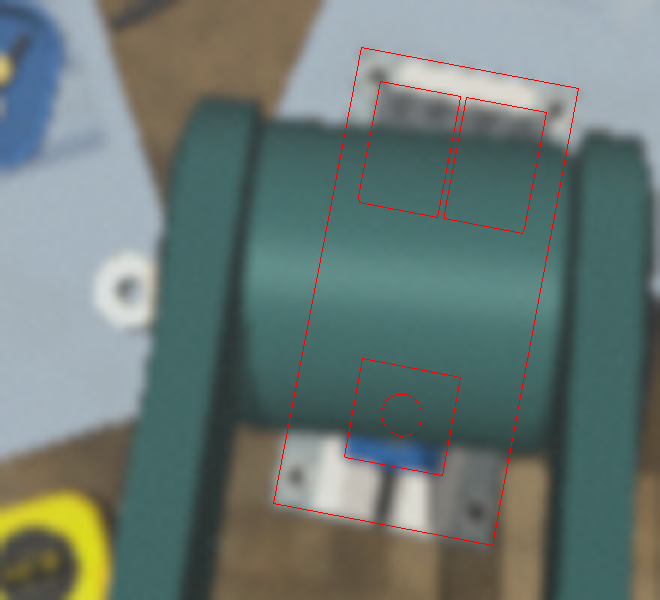

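Jaw is at about 0.062, enough room. Next, the roller.

Run:
```python
from h import *
P=[.504,.149]
move_ptp([*P,.11],QF); move_gripper(.075)
servo_line([*P,.012],rate=.12,contact_N=12); print(current_clock(),current_position(),ff())
move_gripper(0.0); print(current_finger_gap(),current_clock())
servo_line([*P,.09],rate=.15); print(current_finger_gap(),ff())
t=W(-.028,0,.09); servo_line(t,rate=.15); print(fx(),current_finger_gap(),current_clock())
c=capture("scene"); import cv2; cv2.imwrite("pics/g.png",cv2.resize(c["image"][130:300,220:400],None,fx=4,fy=3.5))
```

```text
11.975 [0.50448374 0.14907066 0.012419  ] [ 0.02862493  0.47392814 -0.34042284]
0.032243697637513044 12.7083
0.032649029181715916 [ 0.01869209 -0.28840767 -2.69874748]
[-0.02801245  0.00032959  0.0898301 ] 0.0323482741197701 14.3833
```

View pics/g.png

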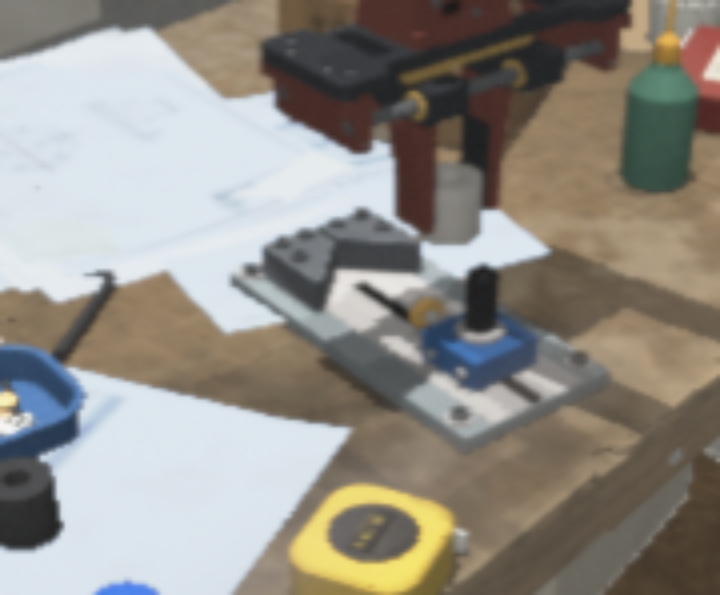

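The roller is held upright above the bed. Lowering by feel.

Run:
```python
from h import *
servo_line(W(-.028,0,.022),rate=.12); 
print(servo_line(W(-.028,0,.010),rate=.015,contact_N=3),fx(),ff(),current_clock())
move_gripper(.05); print(fx(),ff())
servo_line(W(-.028,0,.10),rate=.12); print(current_clock())
move_ptp(W(-.100,0,.10),QF); move_gripper(0.0); print(current_clock(),fx(),ff())
from fit import *; from ov import ov
c=capture("top"); s=capture("scene")
print(fx(np.r_[unproj(s,(300,200),.05)]))
x,y,_=W(-.028,0,0)
P=fixture(FX,FY,TH,.062)+[cyl(x,y,.012,.05,.0165)]
ov(s,P,(255,180,385,270),"pics/q_s.png",6)
```

```text
True [-0.02593592  0.00060734  0.02234645] [-0.60591715 -0.30172411  4.32315855] 15.3583
[-0.02617107  0.00033282  0.02211717] [-0.02232006 -0.25553498 -0.71093317]
16.6583
17.9167 [-1.00016522e-01 -1.58679542e-05  1.00014845e-01] [ 0.55052404  0.56570724 -0.8514753 ]
[0.04828787 0.02379442 0.038     ]
```

View pics/q_s.png

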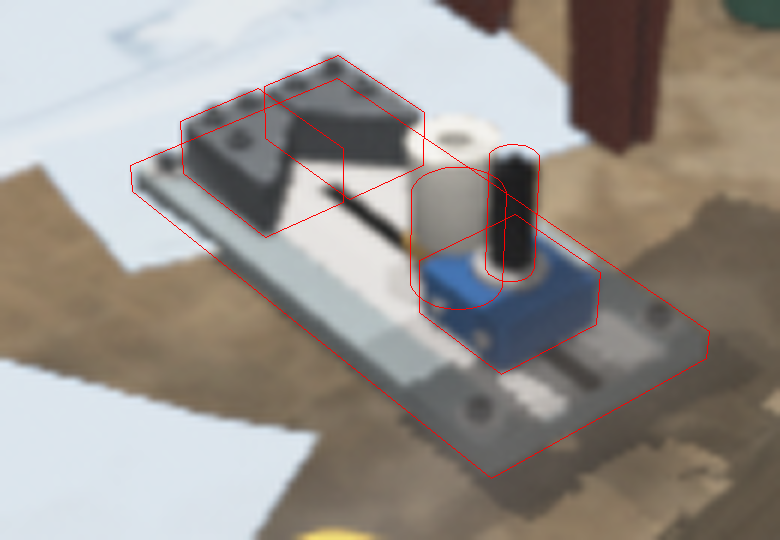

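I made a mistake: I used the plate-centre frame without adding v_seat's 45 mm, so the roller came down over the jaw and not in front of it. It now appears to be standing on the block and spindle. I'll look closely before fixing it.

Run:
```python
from h import *
from fit import *; from ov import ov
c=capture("top"); s=capture("scene")
ov(s,[],(290,170,370,240),"pics/r_s.png",9); ov(c,[],(280,150,380,240),"pics/r_t.png",7)
for n,c in (("s",s),("t",c)):
    v,u=np.mgrid[150:260,280:380]; v=v.ravel();u=u.ravel(); z=c["range_z"][v,u]; K=c["intrinsics"]; ok=z>0
    d=(np.c_[u,v]-K[:2,2])/np.diag(K)[:2]; q=d/(1+c["k1"]*(d**2).sum(1,keepdims=True))
    P=((np.c_[q,np.ones(len(q))]*z[:,None])[ok]-c["t"])@c["R"]
    im=c["image"][v,u][ok]
    p=P-[FX,FY,.012]; F=np.c_[p[:,0]*np.cos(TH)+p[:,1]*np.sin(TH),-p[:,0]*np.sin(TH)+p[:,1]*np.cos(TH),p[:,2]]
    m=(F[:,2]>.05)&(F[:,2]<.075)&(abs(F[:,1])<.03)&(F[:,0]>-.06)&(F[:,0]<.02)&(im.min(1)>120)
    print(n,m.sum(),F[m].mean(0) if m.any() else 0,F[m].min(0) if m.any() else 0,F[m].max(0) if m.any() else 0)
    if m.sum()>20:
        A=np.c_[F[m][:,:2],np.ones(m.sum())]; print("plane",np.linalg.lstsq(A,F[m][:,2],rcond=None)[0])
print(current_clock())
```

```text
s 166 [-0.02932035  0.00476179  0.05865669] [-0.0535281  -0.01387048  0.05014037] [-0.00930328  0.01850369  0.06718634]
plane [ 0.02586738 -0.14349233  0.06009841]
t 113 [-0.02538755  0.00027215  0.06073764] [-0.04066547 -0.01596888  0.05110274] [-0.00987873  0.01581284  0.0692718 ]
plane [-0.06561608 -0.0457462   0.05908426]
18.1167
```

View pics/r_s.png

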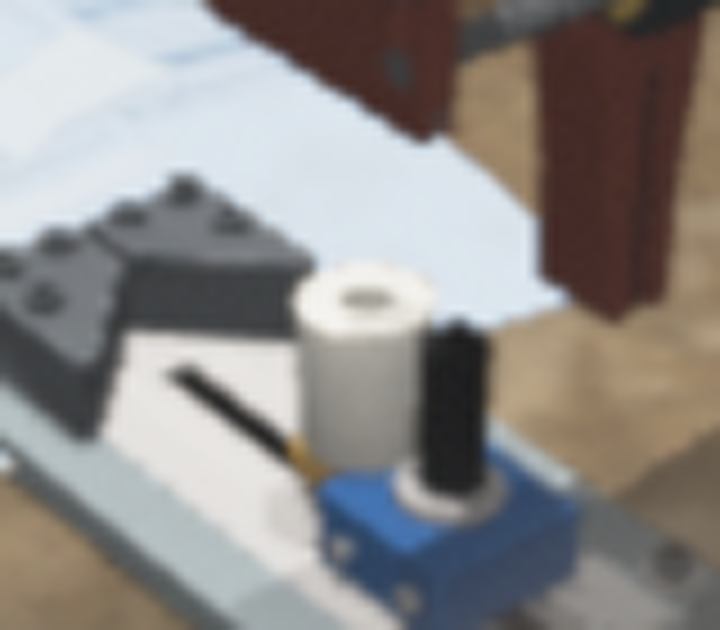

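View pics/r_t.png

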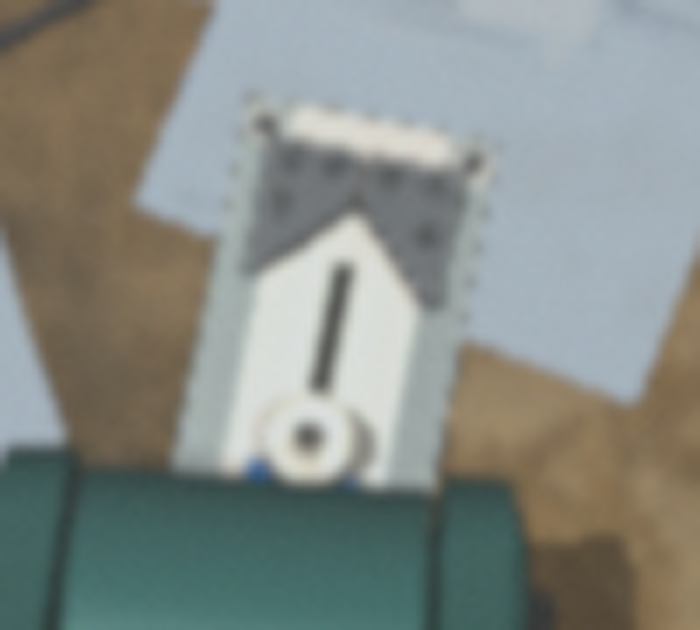

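The roller is upright and stable on the block edge and pad, with its top at about 61 mm and its centre at x≈-26. I'll pick it up again and place it at fixture x=+17, which is 28 mm behind v_seat.

Run:
```python
from h import *
move_ptp(W(-.026,0,.10),QF); move_gripper(.065); print(current_clock())
servo_line(W(-.026,0,.034),rate=.1,contact_N=8); print(fx(),ff())
move_gripper(0.0); print(current_finger_gap(),fx(),ff(),current_clock())
servo_line(W(-.026,0,.085),rate=.1); print(fx(),ff(),current_finger_gap())
servo_line(W(.017,0,.085),rate=.12); sleep(.2);print(fx(),ff(),current_finger_gap(),current_clock())
from fit import *; from ov import ov
s=capture("scene"); x,y,_=W(.017,0,0); zb=fx()[2]-.0115+.012
ov(s,[cyl(x,y,zb,zb+.038,.0165)]+fixture(FX,FY,TH,.062),(255,160,385,260),"pics/u_s.png",6)
```

```text
19.6
[-2.56886473e-02  3.47172632e-05  3.42329487e-02] [-0.1172087   0.02519367 -0.42992401]
0.032424974234760005 [-2.58238976e-02  9.43460912e-06  3.41911308e-02] [-0.15966575 -0.70871482  3.08104404] 21.0167
[-2.64736299e-02 -4.56606808e-05  8.46787399e-02] [-0.0612295   0.01578314 -2.02817635] 0.032534853954598035
[ 1.57208012e-02 -2.58399681e-05  8.47480725e-02] [ 0.17497447 -0.42179091 -2.55722157] 0.03227519976676121 22.3833
```

View pics/u_s.png

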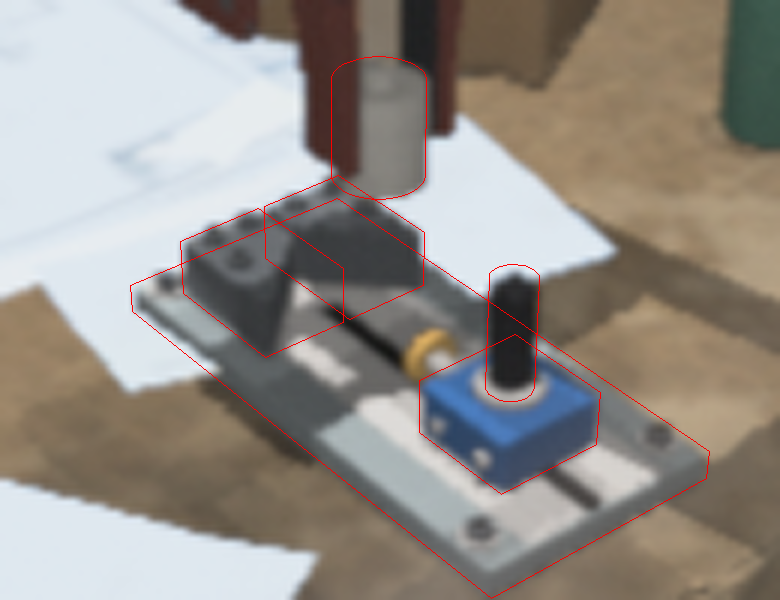

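The roller is held upright over open bed between the pad and the V, matching the model. Lowering.

Run:
```python
from h import *
servo_line(W(.017,0,.020),rate=.08); sleep(.15); print(fx(),ff())
print(servo_line(W(.017,0,.008),rate=.012,contact_N=3),fx(),ff(),current_clock())
```

```text
[1.74896313e-02 5.12263955e-05 2.05594524e-02] [-0.44084611  0.04578694 -2.34342416]
True [1.68896299e-02 3.23945058e-05 1.30388719e-02] [0.36964467 0.24223972 4.83702442] 24.1833
```

Run:
```python
from h import *
move_gripper(.048); print(fx(),ff(),current_finger_gap())
servo_line(W(.017,0,.11),rate=.12); print(current_clock())
move_ptp(W(-.100,0,.11),QF); move_gripper(0.0); sleep(.1); print(current_clock(),fx(),ff())
from fit import *; from ov import ov
c=capture("top"); s=capture("scene"); x,y,_=W(.017,0,0)
P=fixture(FX,FY,TH,.062)+[cyl(x,y,.012,.05,.0165)]
ov(s,P,(255,180,385,270),"pics/v_s.png",6); ov(c,P,(280,150,380,240),"pics/v_t.png",6)
```

```text
[ 1.59621420e-02 -9.14273991e-05  1.24610641e-02] [-0.32378545  0.01646152  0.49928844] 0.04832514977844852
25.6167
27.1 [-9.99868049e-02 -1.72957391e-05  1.10040318e-01] [-0.56723024 -0.71284703  0.22414795]
```

View pics/v_s.png

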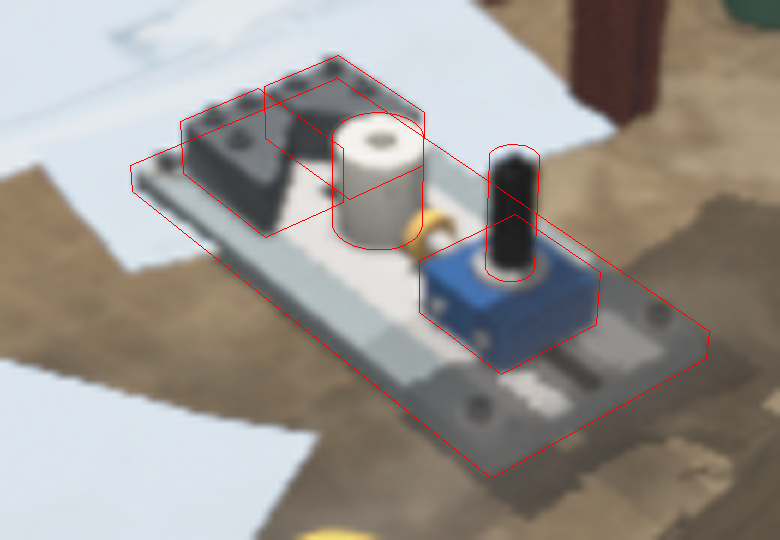

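View pics/v_t.png

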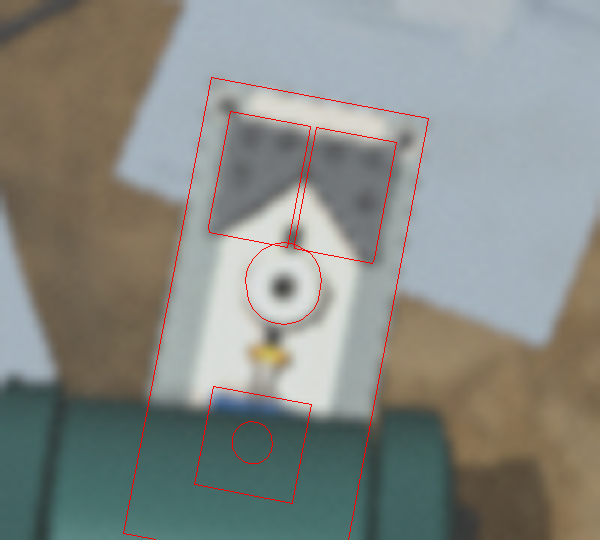

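The roller stands on the bed at the intended spot. Now I'll push the post, in coarse steps first, then fine steps watching the force.

```bash
cat >> h.py <<'E'
def mf(n=8):
    a=[]
    for _ in range(n): a.append(ff()); sleep(.012)
    return np.mean(a,0),np.std(a,0)
E
python3 - <<'E'
from h import *
servo_line(W(-.100,0,.038),rate=.12); sleep(.2); b,s=mf(); print(b,s,fx())
print(servo_line(W(-.060,0,.038),rate=.03,contact_N=4),fx(),ff(),current_clock())
for x in (-.060,-.050,-.043):
    print(servo_line(W(x,0,.038),rate=.03,contact_N=13)); print(x,fx(),mf(4)[0]-b,current_clock())
np.save("b.npy",b)
E
```

```text
[-0.03054707  0.08186878 -0.04073625] [0.63420056 0.23390199 0.30287027] [-9.94633625e-02  7.93832463e-05  3.85591375e-02]
True [-7.71718867e-02 -7.91216007e-05  3.76543731e-02] [-0.24685412  0.88999107 -1.19578461] 29.0417
False
-0.06 [-0.06431492 -0.0002847   0.03726123] [-7.51193815  0.41734271  4.22510923] 29.825
False
-0.05 [-0.05400154 -0.0003001   0.03722083] [-6.5448922  -0.64159893  3.32917606] 30.3417
False
-0.043 [-0.047163   -0.00032978  0.03714643] [-6.73074376 -0.31516709  2.74296892] 30.7583
```

Run:
```python
from h import *
b=np.load("b.npy"); x=-.043
while x<-.012:
    x+=.001 
    hit=servo_line(W(x,0,.038),rate=.02,contact_N=6); m,s=mf(6); p=fx()[0]
    print(round(x,4),hit,round(p,5),round(x-p,5),np.round(m-b,2)[[0,2]],round(current_clock(),2))
    if hit or -(m-b)[0]>10: break
```

```text
-0.042 False -0.04679 0.00479 [-7.65  4.27] 31.06
-0.041 False -0.04599 0.00499 [-8.51  4.85] 31.36
-0.04 False -0.04501 0.00501 [-8.44  4.55] 31.66
-0.039 False -0.04403 0.00503 [-8.5   4.81] 31.96
-0.038 False -0.04303 0.00503 [-8.5   5.15] 32.26
-0.037 False -0.04198 0.00498 [-8.12  4.61] 32.56
-0.036 False -0.041 0.005 [-8.23  4.97] 32.86
-0.035 False -0.04 0.005 [-8.59  5.2 ] 33.16
-0.034 False -0.03901 0.00501 [-8.25  4.68] 33.46
-0.033 False -0.03841 0.00541 [-9.32  6.01] 33.76
-0.032 False -0.03795 0.00595 [-10.1    7.49] 34.06
```

Run:
```python
from h import *
b=np.load("b.npy"); x=-.032
while x<-.012:
    x+=.0007 
    hit=servo_line(W(x,0,.038),rate=.02,contact_N=6); m,s=mf(8); p=fx()[0]
    print(round(x,4),hit,round(p,5),round(x-p,5),np.round(m-b,2),round(current_clock(),2))
    if hit or -(m-b)[0]>15.3: break
from fit import *; from ov import ov
s=capture("scene"); x,y,_=W(.045,0,0)
P=fixture(FX,FY,TH,.026)+[cyl(x,y,.012,.05,.0165)]
ov(s,P,(255,180,385,270),"pics/w_s.png",6)
```

```text
-0.0313 False -0.03793 0.00663 [-11.57  -0.65   9.18] 34.38
-0.0306 False -0.03786 0.00726 [-13.16  -0.45  10.32] 34.69
-0.0299 False -0.03782 0.00792 [-14.1   -0.12  11.85] 35.01
-0.0292 False -0.03781 0.00861 [-15.33  -0.05  12.84] 35.33
```

View pics/w_s.png

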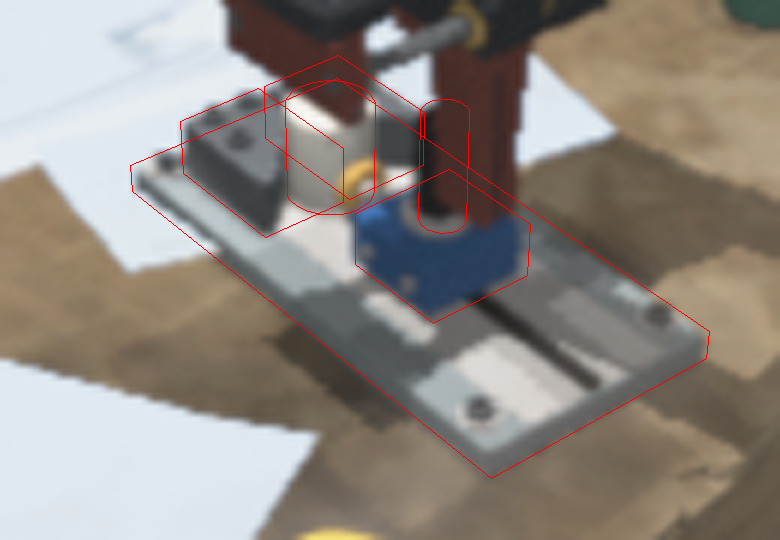

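Run:
```python
from h import *
b=np.load("b.npy")
servo_line(W(-.0287,0,.038),rate=.01); sleep(.2); m,s=mf(12); print(fx(),m-b)
if -(m-b)[0]<15.8:
    servo_line(W(-.0284,0,.038),rate=.01); sleep(.2); m,s=mf(12); print(fx(),m-b)
servo_line(W(-.055,0,.038),rate=.03); sleep(.1); print(fx(),mf()[0]-b)
servo_line(W(-.085,0,.038),rate=.1); servo_line(W(-.085,0,.2),rate=.15); move_ptp([.40,-.25,.3],QF); print(current_clock())
from fit import *; from ov import ov
c=capture("top"); s=capture("scene"); x,y,_=W(.045,0,0)
P=fixture(FX,FY,TH,.026)+[cyl(x,y,.012,.05,.0165)]
ov(s,P,(255,180,385,270),"pics/x_s.png",6);ov(c,P,(280,150,380,240),"pics/x_t.png",6)
cv2.imwrite("pics/x_full.png",s["image"])
```

```text
[-0.03774712 -0.00037945  0.03688598] [-16.32777178   0.47359277  14.24448201]
[-5.46550813e-02  1.38537148e-05  3.80471742e-02] [ 0.12274274 -0.38140546 -0.01463983]
39.95
```

View pics/x_s.png

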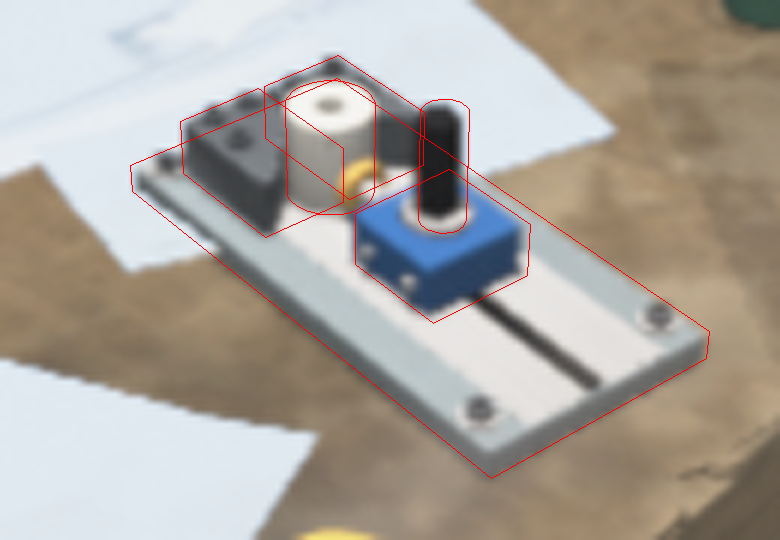

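View pics/x_t.png

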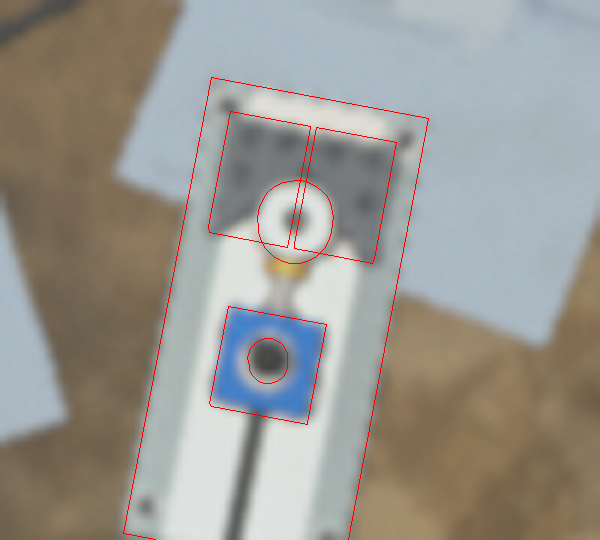

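View pics/x_full.png

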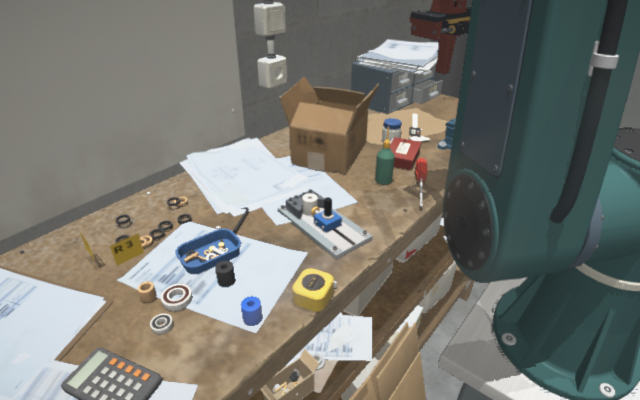

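The roller is upright at v_seat in both views, with the pad on it and the jaw at about 0.025. Everything else is where it was and the arm is clear.

```bash
python3 -c "
from bench import *
print(close_job(),current_clock())"
```

```text
the job is handed in; nothing more can be done
the job is handed in; nothing more can be done
```

The bright roller is upright in the V against both faces, clamped by the jaw, and the job is handed in at about 40 s. However, I first set it down in the wrong place.

- **Job:** I drew the jaw back to about 0.062, stood the roller on the bed 28 mm behind v_seat, then pushed the post up in small steps. The brake drag read about 8.3 N while sliding. I stopped at 16.3 N total, so about 8 N on the roller, then backed straight off.
- **Last checks:** in both cameras the roller matches the home position and the pad is on it. The jaw is at about 0.025–0.026, right at the upper end of its stated range. The black roller, oil bottle and tape measure look undisturbed, and the tool force read zero once clear.
- **What went wrong:** on the first try I left out v_seat's 45 mm offset, and the roller came down on the jaw's block and pad and slid up about 12 mm in the grip. It stayed upright, and I picked it up again and placed it correctly. I did not record the peak force of that contact, so I can't say it stayed under 20 N.
- **Odd reading:** while clamping, the wrist also showed about 14 N upward on the tool, probably friction of the finger on the post. It dropped to zero on release.

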